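# Pack the vaccine carrier tray

### The job

Pack the black carrier tray for the next clinic round: stand each of the four sealed clear vials (purple, red, green and yellow cap) upright in the tray pocket of its own colour. They are glass, so lower each one gently all the way to the pocket floor before letting go. Leave the two look-alikes, the brown amber vial with a purple cap and the opened vial without a cap, standing where they are.

Things in the scene. Friction and masses are not known exactly. Their poses are not given: they have to be found in the camera images.
- vial_purple: Sealed clear glass vial with a white paper label and a purple cap (33 mm disc) and a purple band round the label: 42 mm diameter straight body up to 50 mm, then a short shoulder and neck, 73 mm tall, about 110 g. Stands upright and loose on the bench at the start. Origin at the centre of its underside, z up along it; it is round, so yaw means nothing.
- vial_red: Sealed clear glass vial with a white paper label and a red cap (33 mm disc) and a red band round the label: 42 mm diameter straight body up to 50 mm, then a short shoulder and neck, 73 mm tall, about 110 g. Stands upright and loose on the bench at the start. Origin at the centre of its underside, z up along it; it is round, so yaw means nothing.
- vial_green: Sealed clear glass vial with a white paper label and a green cap (33 mm disc) and a green band round the label: 42 mm diameter straight body up to 50 mm, then a short shoulder and neck, 73 mm tall, about 110 g. Stands upright and loose on the bench at the start. Origin at the centre of its underside, z up along it; it is round, so yaw means nothing.
- vial_yellow: Sealed clear glass vial with a white paper label and a yellow cap (33 mm disc) and a yellow band round the label: 42 mm diameter straight body up to 50 mm, then a short shoulder and neck, 73 mm tall, about 110 g. Stands upright and loose on the bench at the start. Origin at the centre of its underside, z up along it; it is round, so yaw means nothing.
- vial_amber: Look-alike to leave: dark brown amber glass vial, no label, with a purple cap. Same shape as the others: 42 mm diameter straight body up to 50 mm, then a short shoulder and neck, 73 mm tall, about 110 g. Origin at the centre of its underside, z up.
- vial_opened: Look-alike to leave: opened clear vial with a white label, no coloured cap and no colour band; its top is bare silver metal with a dark grey stopper. Same body as the others (42 mm diameter), 67.5 mm tall. Origin at the centre of its underside, z up.
- pocket_purple: Round purple cup, one of four pockets in the black carrier tray: 68 mm outside and 60 mm inside diameter, 18 mm tall, floor 4 mm thick. Fixed in the tray. Origin at the centre of its underside, which is 5 mm above the bench, so a vial in it stands 9 mm above the bench; z up. The pockets form a square, 84 mm centre to centre, in a 190 mm square tray with walls 20 mm tall; the tray does not move. Which colour is at which corner differs each time.
- pocket_red: Round red cup, one of four pockets in the black carrier tray: 68 mm outside and 60 mm inside diameter, 18 mm tall, floor 4 mm thick. Fixed in the tray. Origin at the centre of its underside, which is 5 mm above the bench, so a vial in it stands 9 mm above the bench; z up. The pockets form a square, 84 mm centre to centre, in a 190 mm square tray with walls 20 mm tall; the tray does not move. Which colour is at which corner differs each time.
- pocket_green: Round green cup, one of four pockets in the black carrier tray: 68 mm outside and 60 mm inside diameter, 18 mm tall, floor 4 mm thick. Fixed in the tray. Origin at the centre of its underside, which is 5 mm above the bench, so a vial in it stands 9 mm above the bench; z up. The pockets form a square, 84 mm centre to centre, in a 190 mm square tray with walls 20 mm tall; the tray does not move. Which colour is at which corner differs each time.
- pocket_yellow: Round yellow cup, one of four pockets in the black carrier tray: 68 mm outside and 60 mm inside diameter, 18 mm tall, floor 4 mm thick. Fixed in the tray. Origin at the centre of its underside, which is 5 mm above the bench, so a vial in it stands 9 mm above the bench; z up. The pockets form a square, 84 mm centre to centre, in a 190 mm square tray with walls 20 mm tall; the tray does not move. Which colour is at which corner differs each time.

How it is judged:
By the outcome, as a careful person would: the job done as asked, in the order asked, and still so for the second after the job is handed in, with the robot touching nothing.
It also fails if it takes over 112 s, if anything falls off the work surface, if the arm or the gripper's body presses on something with over 40 N, if the wrist force passes 120 N, or if a joint passes its speed limit or range.

### The arm

A 6-joint arm with a two-finger parallel gripper is mounted at the origin on the work surface. World frame = base frame: x ahead of the robot, y to its left, z up, the work surface at z = 0. Lengths are in mm, angles in rad, forces in N, time in s.
With the tool pointing down it reaches from about 350 to 775 mm from the base axis. Payload 7.3 kg.
Tool frame: the origin (TCP) lies at the very end of the fingers, on their centre line; the grasp point (between the pads) lies 19 mm behind it; z points along the fingers, x is the direction in which the jaws open and shut, and the axes are right-handed (so a half turn about z gives the same grasp; the last joint's range is limited). The gripper opens to 92 mm and grips with 3 to 60 N. Pads are 19 mm wide; open, the fingers measure 130 mm over their backs; the gripper's body (75 mm by 190 mm) begins 47 mm behind the grasp point.
Start: joints at [0.967, 0.342, 1.524, -0, 1.275, -0.146], TCP at [232.026, 470.966, 226.741] pointing down, gripper open.
Joint ranges: [-2.53, 2.53], [-0.77, 2.02], [0.04, 2.7], [-1, 4.14], [0.28, 2.66], [-3.11, 3.11]. Speed limits (rad/s): [2.57, 2.57, 3.14, 3.14, 3.14, 3.14].

### API

Orientations are given as [roll, pitch, yaw] about the fixed x, y, z axes, in that order (R = Rz(yaw) Ry(pitch) Rx(roll)).
In Python, from plant import bot, capture, camera_params gives the robot as it stands.
- The arm moves only by the shell command python3 -m jog 'ROWS' [OPENING]. ROWS is a JSON object of lists of equal length, an entry for each row: "xyz": the shift along the world's x, y, z as a fraction of full scale, a list of three; "angular": the turn, a rotation vector about the world's x, y, z as a fraction of full scale, a list of three. In form: {"xyz": [[x, y, z], ...], "angular": [[wx, wy, wz], ...]}. A call has 1 to 10 rows; each row shifts and turns the pose as measured when the row begins; what a row does not reach is not made up. Full scale, the value 1, is 2 cm for a shift and 6 degrees for a turn. A row lasts 1/10 s, in which the tool goes at most 50 mm and 8.59 degrees, less where a joint would pass 70% of its speed; a pose out of reach is approached as far as the arm can. A call with a number of a shift or a turn outside -1 to 1 is refused whole. A call with a gripper value outside its range is refused whole. OPENING is the closure, from -1 (fully open) to 1 (shut), set as the call begins (- or left out, the last holds). The fingers move at their own pace and stop on an object; the grip force is fixed at half the most. Time passes only in rows, so rows that do not move let the fingers close. It gives the time, the measured TCP pose, the force and the opening at its end, in the units of the state.
- bot.get_obs(): the state, without advancing time (a new reading comes with each control period).
- capture(name): name is "scene" or "top" or "wrist"; returns the picture (420x560x3 uint8, red, green, blue); there is no depth.
- camera_params(name): a dict with "fx", "fy", "cx", "cy" (pixels), "rvec" (rotation vector, rad) and "tvec" (3), from world to camera coordinates, as OpenCV has them. Camera axes: x right, y down, z forward; pixel columns grow to the right and rows downward; lengths in mm; the calibration is good to about 2 mm. A picture is of the moment at which its call begins: read the wrist's pose just before it. camera_params takes no time and is no camera call; for the wrist camera it gives the pose at the moment of the call.
- bot.close_job(): hands the job in, once; it reports no verdict.
The state is a dict: "time": time; "joint_positions": joint angles; "dq": joint speeds; "tau": joint torques, N m; "tool_pos": TCP position; "tcp_rot": TCP orientation; "contact_force": force on the tool from outside, world axes, zero at the start; "moment": the same for the moment, N m; "grip_width": finger opening in mm.
Only numpy, scipy, OpenCV 4.12 (cv2) and the standard library are available. Lean on these libraries where they do the work, as an engineer would, in place of code of your own. Each camera call takes 0.05 s, during which the arm holds its last target.

## Working session

There is one attempt and no reset: what is moved stays moved. The work goes in short steps, Python scripts to look and compute and a shell command to move; the robot and the scene stay as the last step left them, time stands still between calls to the robot, and variables do not carry over. Pictures are saved under pics/ and viewed, and the job is handed in when it is done.

```bash
mkdir -p pics; ls; python3 - <<'E'
from plant import bot,capture,camera_params
import cv2
o=bot.get_obs(); print(o)
for n in("top","scene"):
    cv2.imwrite(f"pics/{n}0.png",capture(n)[:,:,::-1]); print(n,camera_params(n))
E
```

```text
pics
{'time': 0.0, 'joint_positions': array([ 9.66984693e-01,  3.42717608e-01,  1.52505860e+00, -1.11410974e-05,
        1.27545252e+00, -1.46006670e-01]), 'dq': array([-0.00053451, -0.00034765, -0.00018952,  0.00071145, -0.00164   ,
        0.00030079]), 'tau': array([ 5.81865224e-04, -4.31242454e+01, -2.44225878e+01,  7.20171444e-02,
        5.59405424e-02, -1.61922967e-04]), 'tool_pos': array([231.7707364 , 470.57495774, 226.03314036]), 'tcp_rot': array([-3.14136516e+00,  1.62021631e-03,  1.11299480e+00]), 'contact_force': array([ 0.25652834, -0.53592706,  0.04234823]), 'moment': array([-0.01740881,  0.02801386, -0.03518458]), 'grip_width': 91.65846424658}
top {'fx': 473.960186029274, 'fy': 473.960186029274, 'cx': 275.9922717350953, 'cy': 210.52302911179387, 'rvec': array([ 2.11408979, -2.1368751 ,  0.18100494]), 'tvec': array([  17.4123444 ,  504.33716898, 1099.33358059])}
scene {'fx': 387.23293192642217, 'fy': 387.23293192642217, 'cx': 274.29900958351624, 'cy': 210.67371720945255, 'rvec': array([ 2.16793274,  1.36301286, -0.46997447]), 'tvec': array([-212.79478979, -358.601977  , 1416.98205106])}
```

View pics/top0.png

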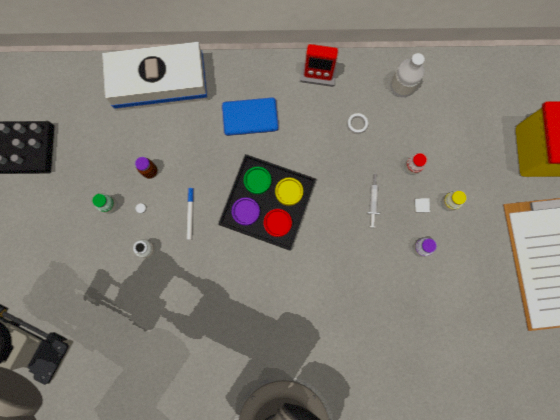

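View pics/scene0.png

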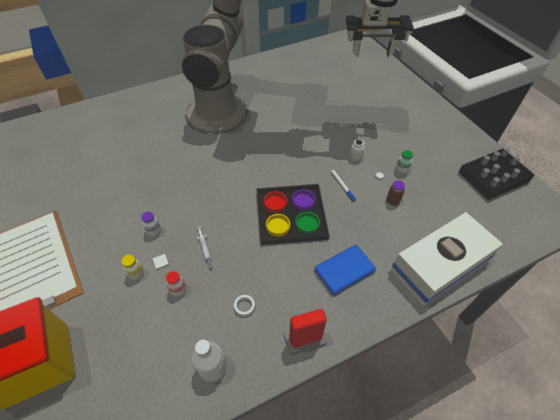

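The top view shows the tray at about (268,202), with green at (258,180), yellow at (289,191), purple at (246,211) and red at (277,222). The sealed vials are red (418,160), yellow (457,199), purple (428,245) and green (101,202). The look-alikes are amber (146,164) and opened (141,247). I'll enlarge crops to get centres.

```bash
cat > h.py <<'E'
import numpy as np,cv2
from plant import bot,capture,camera_params
def ray(n,u,v,z,P=None):
    P=P or camera_params(n); R=cv2.Rodrigues(P["rvec"])[0]
    d=R.T@np.array([(u-P["cx"])/P["fx"],(v-P["cy"])/P["fy"],1]); c=-R.T@P["tvec"]
    return c+d*(z-c[2])/d[2]
def proj(n,p,P=None):
    P=P or camera_params(n); K=np.array([[P["fx"],0,P["cx"]],[0,P["fy"],P["cy"]],[0,0,1]])
    return cv2.projectPoints(np.array(p,float).reshape(-1,3),P["rvec"],P["tvec"],K,None)[0].reshape(-1,2)
E
python3 - <<'E'
from h import *
im=cv2.imread("pics/top0.png")
def crop(u,v,w,h,s): return cv2.resize(im[v:v+h,u:u+w],None,fx=s,fy=s,interpolation=cv2.INTER_CUBIC)
cv2.imwrite("pics/cr_right.png",crop(390,140,90,120,5))
cv2.imwrite("pics/cr_tray.png",crop(210,145,115,110,5))
cv2.imwrite("pics/cr_left.png",crop(85,145,90,120,5))
E
```

```text
(no output)
```

View pics/cr_right.png

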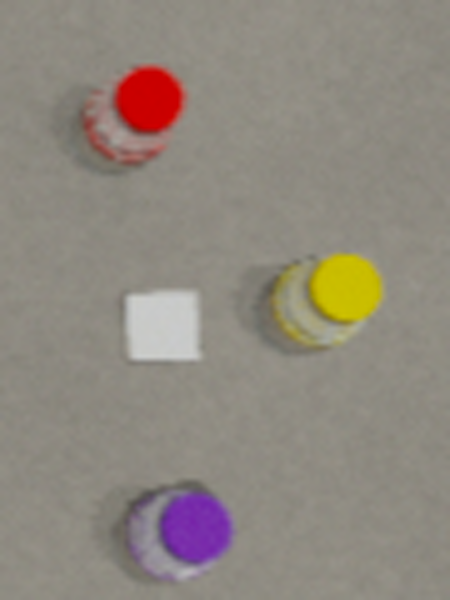

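View pics/cr_tray.png

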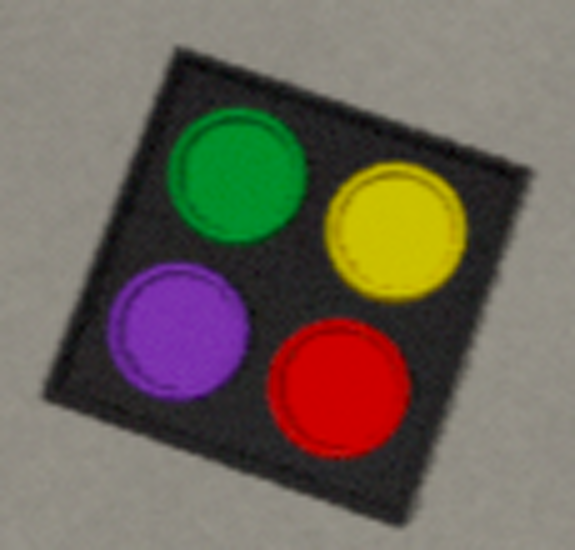

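View pics/cr_left.png

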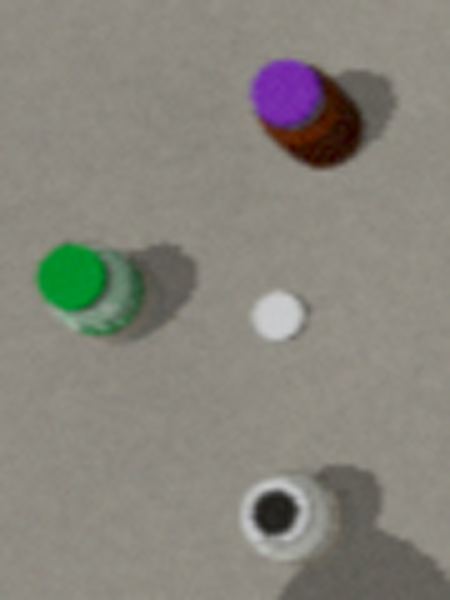

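Cap centres in the 5x crops: red (150,99), yellow (346,288), purple (196,527), green (72,277). Pocket rims: green (237,176), yellow (396,231), purple (178,332), red (339,389).

```bash
python3 - <<'E'
from h import *
c={'red':(390,140,150,99),'yellow':(390,140,346,288),'purple':(390,140,196,527),'green':(85,145,72,277),'amber':(85,145,287,93),'open':(85,145,276,512)}
p={'green':(237,176),'yellow':(396,231),'purple':(178,332),'red':(339,389)}
def q(u,v,x,y): return u+(x+.5)/5-.5, v+(y+.5)/5-.5
V={};
for k,a in c.items():
    V[k]=ray("top",*q(*a),73 if k!='open' else 67.5); b=proj("scene",V[k])[0]
    print("vial",k,V[k].round(1),np.hypot(*V[k][:2]).round(0),"scene",b.round(1))
Q={}
for k,a in p.items():
    Q[k]=ray("top",*q(210,145,*a),23); print("pocket",k,Q[k].round(1),"scene",proj("scene",Q[k])[0].round(1))
print([np.linalg.norm(Q[a]-Q[b]).round(1) for a,b in (('green','yellow'),('yellow','red'),('red','purple'),('purple','green'))], np.mean(list(Q.values()),0))
im=cv2.imread("pics/scene0.png")
cv2.imwrite("pics/s_l.png",cv2.resize(im[200:300,110:330],None,fx=3.6,fy=3.6,interpolation=cv2.INTER_CUBIC))
cv2.imwrite("pics/s_r.png",cv2.resize(im[130:250,240:420],None,fx=4,fy=4,interpolation=cv2.INTER_CUBIC))
E
```

```text
vial red [ 619.8 -333.2   73. ] 704.0 scene [171.7 276.4]
vial yellow [ 526.4 -419.5   73. ] 673.0 scene [127.5 259.6]
vial purple [ 414.2 -341.5   73. ] 537.0 scene [147.1 215.9]
vial green [529.6 431.1  73. ] 683.0 scene [407.  153.7]
vial amber [618.6 332.5  73. ] 702.0 scene [398.  184.5]
vial open [417.4 331.2  67.5] 533.0 scene [358.6 142.2]
pocket green [586.7  58.7  23. ] scene [307.  220.7]
pocket yellow [557.7 -20.1  23. ] scene [277.4 223.1]
pocket purple [508.1  88.   23. ] scene [303.1 197.6]
pocket red [478.8   9.   23. ] scene [274.6 199.8]
[np.float64(83.9), np.float64(84.1), np.float64(84.2), np.float64(83.9)] [532.81371674  33.87729029  23.        ]
```

View pics/s_l.png

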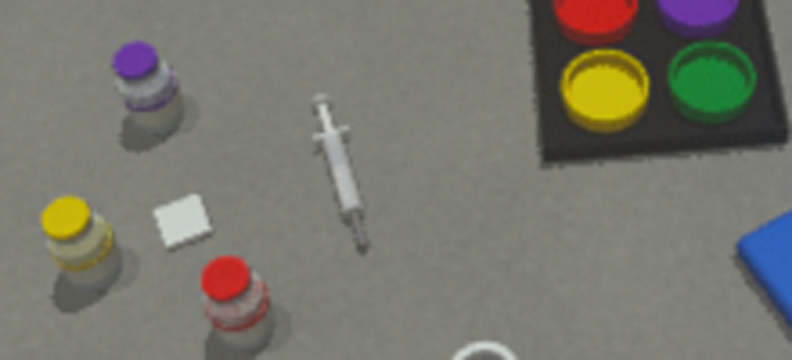

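View pics/s_r.png

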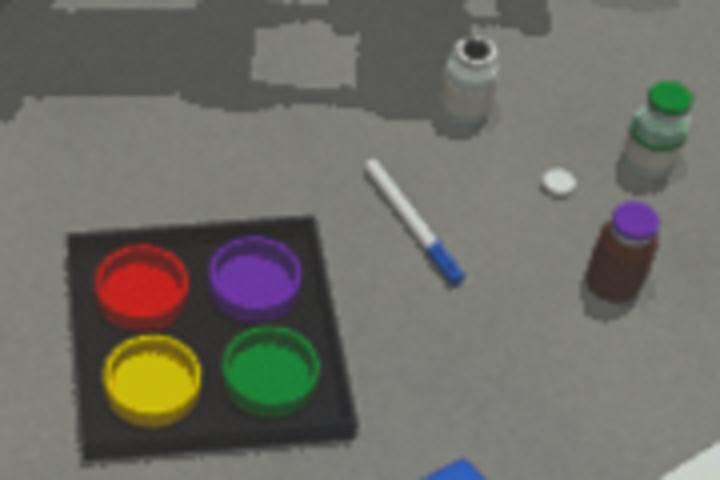

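Both cameras agree within 1 px, and the pocket spacing comes out at 84 mm as it must. Tray axes are at about 70° and -20°, so I'll set the jaw yaw to a tray diagonal (24.8°, or 0.433 rad, a turn of -39°). That keeps the opening fingers clear of neighbouring vials. First move is towards the purple vial.

```bash
python3 -m jog '{"xyz":[[0.7,-1,0],[0.7,-1,0],[0.7,-1,0],[0.7,-1,0],[0.7,-1,0],[0.7,-1,0],[0.7,-1,0],[0.7,-1,0],[0.7,-1,0],[0.7,-1,0]],"angular":[[0,0,-1],[0,0,-1],[0,0,-1],[0,0,-1],[0,0,-1],[0,0,-1],[0,0,0],[0,0,0],[0,0,0],[0,0,0]]}' -1
```

```text
time: 1.1
tool_pos: [372.5, 263.3, 222.3]
tcp_rot: [-3.141, 0.009, 0.464]
contact_force: [-0.1, 0.4, -0.3]
grip_width: 92.0
```

```bash
python3 -m jog '{"xyz":[[0.6,-1,0],[0.6,-1,0],[0.6,-1,0],[0.6,-1,0],[0.6,-1,0],[0.6,-1,0],[0,-1,0],[0,-1,0],[0,-1,0],[0,-1,0]],"angular":[[0,0,-0.3],[0,0,0],[0,0,0],[0,0,0],[0,0,0],[0,0,0],[0,0,0],[0,0,0],[0,0,0],[0,0,0]]}'; python3 -m jog '{"xyz":[[0,-1,0],[0,-1,0],[0,-1,0],[0,-1,0],[0,-1,0],[0,-1,0],[0,-1,0],[0,-1,0],[0,-1,0],[0,-1,0]],"angular":[[0,0,0],[0,0,0],[0,0,0],[0,0,0],[0,0,0],[0,0,0],[0,0,0],[0,0,0],[0,0,0],[0,0,0]]}'
```

```text
time: 2.1
tool_pos: [446.3, 53.7, 218.9]
tcp_rot: [-3.139, 0.016, 0.43]
contact_force: [0.3, -0.3, -0.0]
grip_width: 91.8
time: 3.1
tool_pos: [443.2, -154.1, 216.0]
tcp_rot: [-3.134, 0.022, 0.43]
contact_force: [1.1, -0.5, -0.2]
grip_width: 91.4
```

```bash
cat >> h.py <<'E'
from scipy.spatial.transform import Rotation as Ro
def to(x,y,z,yaw=0.433):
    o=bot.get_obs(); d=(np.array([x,y,z])-o["tool_pos"])/20
    r=(Ro.from_euler('xyz',[np.pi,0,yaw])*Ro.from_euler('xyz',o["tcp_rot"]).inv()).as_rotvec()/np.radians(6)
    print("t",o["time"],"full scales",d.round(2),"turn",r.round(2),"grip",round(o["grip_width"],1),"F",o["contact_force"].round(1))
E
python3 -m jog '{"xyz":[[-0.2,-1,-0.3],[-0.2,-1,-0.3],[-0.2,-1,-0.3],[-0.2,-1,-0.3],[-0.2,-1,-0.3],[-0.2,-1,-0.3],[-0.2,-1,-0.3],[-0.2,-1,-0.3],[0,-0.6,0],[0,0,0]],"angular":[[0,0,0],[0,0,0],[0,0,0],[0,0,0],[0,0,0],[0,0,0],[0,0,0],[0,0,0],[0,0,0],[0,0,0]]}'; python3 -c "
from h import *
to(414.2,-341.5,150)"
```

```text
time: 4.1
tool_pos: [407.6, -334.0, 162.8]
tcp_rot: [-3.128, 0.024, 0.427]
contact_force: [-0.4, -0.3, -0.2]
grip_width: 91.9
t 4.1 full scales [ 0.33 -0.38 -0.64] turn [-0.02 -0.26  0.06] grip 91.9 F [-0.4 -0.3 -0.2]
```

```bash

python3 -m jog '{"xyz":[[0.33,-0.38,-0.6],[0,0,0],[0,0,0]],"angular":[[0,-0.26,0],[0,0,0],[0,0,0]]}'; python3 -c "
from h import *
to(414.2,-341.5,150)
P=camera_params('wrist'); print(proj('wrist',[414.2,-341.5,73],P))
cv2.imwrite('pics/w1.png',capture('wrist')[:,:,::-1])"
```

```text
time: 4.4
tool_pos: [414.8, -339.8, 151.3]
tcp_rot: [-3.138, -0.001, 0.427]
contact_force: [-0.8, 0.4, -0.5]
grip_width: 91.9
t 4.4 full scales [-0.03 -0.08 -0.07] turn [-0.03 -0.    0.06] grip 91.9 F [-0.8  0.4 -0.5]
[[282.96838589 222.48147329]]
```

View pics/w1.png

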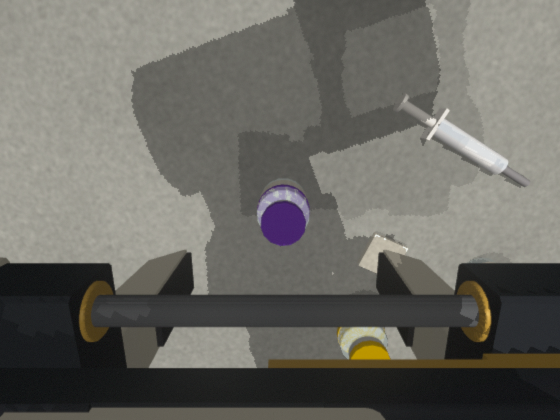

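The cap appears at (282,223) against a predicted (283,222), so the position is confirmed. Descending to TCP z = 20, which puts the grasp point at 39 mm on the straight body.

```bash

python3 -m jog '{"xyz":[[-0.03,-0.08,-0.8],[0,0,-0.8],[0,0,-0.8],[0,0,-0.8],[0,0,-0.8],[0,0,-0.8],[0,0,-0.8],[0,0,0]],"angular":[[0,0,0],[0,0,0],[0,0,0],[0,0,0],[0,0,0],[0,0,0],[0,0,0],[0,0,0]]}'; python3 -c "
from h import *
to(414.2,-341.5,20)"
```

```text
time: 5.25
tool_pos: [417.2, -337.4, 42.0]
tcp_rot: [3.139, -0.002, 0.434]
contact_force: [0.2, 1.0, -0.3]
grip_width: 91.9
t 5.25 full scales [-0.15 -0.2  -1.1 ] turn [ 0.02  0.03 -0.01] grip 91.9 F [ 0.2  1.  -0.3]
```

```bash

python3 -m jog '{"xyz":[[-0.15,-0.2,-0.5],[0,0,-0.55],[0,0,0]],"angular":[[0,0,0],[0,0,0],[0,0,0]]}'; python3 -c "
from h import *
to(414.2,-341.5,20)"
```

```text
time: 5.55
tool_pos: [415.1, -341.9, 21.8]
tcp_rot: [3.136, -0.002, 0.435]
contact_force: [-0.3, 0.2, -0.5]
grip_width: 91.7
t 5.55 full scales [-0.04  0.02 -0.09] turn [ 0.04  0.04 -0.02] grip 91.7 F [-0.3  0.2 -0.5]
```

```bash

python3 -m jog '{"xyz":[[0,0,-0.09],[0,0,0],[0,0,0],[0,0,0],[0,0,0],[0,0,0],[0,0,0],[0,0,0]],"angular":[[0,0,0],[0,0,0],[0,0,0],[0,0,0],[0,0,0],[0,0,0],[0,0,0],[0,0,0]]}' 1; python3 -m jog '{"xyz":[[0,0,0],[0,0,0],[0,0,0]],"angular":[[0,0,0],[0,0,0],[0,0,0]]}'
```

```text
time: 6.35
tool_pos: [415.7, -342.7, 21.3]
tcp_rot: [3.133, -0.003, 0.435]
contact_force: [0.3, -0.9, -0.9]
grip_width: 41.4
time: 6.65
tool_pos: [415.8, -342.7, 21.3]
tcp_rot: [3.134, -0.003, 0.435]
contact_force: [-0.2, -0.8, 0.2]
grip_width: 41.3
```

Gripped at 41.4 mm, the body diameter. Now lifting.

```bash

python3 -m jog '{"xyz":[[0,0,0.2],[0,0,0.5],[0,0,0.9],[0,0,0.9],[0,0,0.9],[0,0,0.9],[0,0,0.9],[0,0,0.9],[0,0,0],[0,0,0]],"angular":[[0,0,0],[0,0,0],[0,0,0],[0,0,0],[0,0,0],[0,0,0],[0,0,0],[0,0,0],[0,0,0],[0,0,0]]}'; python3 -c "
from h import *
to(508,88,130)
P=camera_params('wrist')
cv2.imwrite('pics/w2.png',capture('wrist')[:,:,::-1])"
```

```text
time: 7.65
tool_pos: [415.0, -341.8, 153.0]
tcp_rot: [3.132, -0.004, 0.435]
contact_force: [0.1, -0.2, -1.0]
grip_width: 41.2
t 7.65 full scales [ 4.65 21.49 -1.15] turn [ 0.07  0.07 -0.02] grip 41.2 F [ 0.1 -0.2 -1. ]
```

View pics/w2.png

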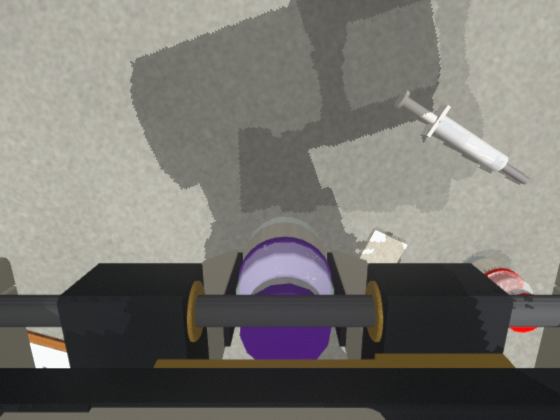

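The purple vial hangs upright between the fingers, cap at (285,325). Carrying it to the purple pocket.

```bash

python3 -m jog '{"xyz":[[0.1,0.4,0],[0.2,0.8,0],[0.2,1,0],[0.2,1,0],[0.2,1,0],[0.2,1,0],[0.2,1,0],[0.2,1,0],[0.2,1,0],[0.2,1,0]],"angular":[[0.07,0.07,0],[0,0,0],[0,0,0],[0,0,0],[0,0,0],[0,0,0],[0,0,0],[0,0,0],[0,0,0],[0,0,0]]}';python3 -m jog '{"xyz":[[0.2,1,0],[0.2,1,0],[0.2,1,0],[0.2,1,0],[0.2,1,0],[0.2,1,0],[0.2,1,0],[0.2,1,0],[0.2,0.8,0],[0.1,0.5,0]],"angular":[[0,0,0],[0,0,0],[0,0,0],[0,0,0],[0,0,0],[0,0,0],[0,0,0],[0,0,0],[0,0,0],[0,0,0]]}'; python3 -c "
from h import *
to(508,88,130)"
```

```text
time: 8.7
tool_pos: [450.3, -139.7, 145.1]
tcp_rot: [-3.124, 0.007, 0.434]
contact_force: [0.1, 0.1, -1.0]
grip_width: 41.5
time: 9.7
tool_pos: [480.1, 68.7, 138.3]
tcp_rot: [-3.111, 0.02, 0.442]
contact_force: [0.6, -0.6, -0.9]
grip_width: 41.5
t 9.7 full scales [ 1.4   0.97 -0.42] turn [-0.19 -0.3  -0.08] grip 41.5 F [ 0.6 -0.6 -0.9]
```

```bash

python3 -m jog '{"xyz":[[0.7,0.4,0],[0.7,0.3,0],[0,0,0],[0,0,0]],"angular":[[-0.19,-0.3,-0.08],[0,0,0],[0,0,0],[0,0,0]]}'; python3 -c "
from h import *
to(508,88,30.3)"
```

```text
time: 10.1
tool_pos: [505.3, 87.0, 136.2]
tcp_rot: [-3.14, 0.005, 0.437]
contact_force: [-0.2, -0.1, -0.9]
grip_width: 41.2
t 10.1 full scales [ 0.14  0.05 -5.3 ] turn [ 0.01 -0.05 -0.04] grip 41.2 F [-0.2 -0.1 -0.9]
```

```bash

python3 -m jog '{"xyz":[[0.14,0.05,-0.7],[0,0,-0.7],[0,0,-0.7],[0,0,-0.7],[0,0,-0.7],[0,0,-0.5],[0,0,0],[0,0,0]],"angular":[[0,-0.05,0],[0,0,0],[0,0,0],[0,0,0],[0,0,0],[0,0,0],[0,0,0],[0,0,0]]}'; python3 -c "
from h import *
to(508,88,30.3)"
```

```text
time: 10.9
tool_pos: [502.4, 86.0, 53.2]
tcp_rot: [-3.141, 0.005, 0.434]
contact_force: [-0.5, -0.0, -1.9]
grip_width: 41.5
t 10.9 full scales [ 0.28  0.1  -1.14] turn [ 0.01 -0.05 -0.01] grip 41.5 F [-0.5 -0.  -1.9]
```

```bash

python3 -m jog '{"xyz":[[0.28,0.1,0],[0,0,-0.3],[0,0,-0.3],[0,0,-0.2],[0,0,0]],"angular":[[0,-0.05,0],[0,0,0],[0,0,0],[0,0,0],[0,0,0]]}'; python3 -c "
from h import *
to(508,88,30.3)"
```

```text
time: 11.4
tool_pos: [509.7, 88.2, 37.6]
tcp_rot: [3.139, -0.003, 0.434]
contact_force: [-0.7, 0.1, -0.8]
grip_width: 41.3
t 11.4 full scales [-0.08 -0.01 -0.37] turn [ 0.01  0.04 -0.01] grip 41.3 F [-0.7  0.1 -0.8]
```

```bash

python3 -m jog '{"xyz":[[-0.08,0,-0.1],[0,0,-0.1],[0,0,-0.08],[0,0,0],[0,0,0]],"angular":[[0,0,0],[0,0,0],[0,0,0],[0,0,0],[0,0,0]]}';python3 -c "
from h import *
to(508,88,30.3)"
```

```text
time: 11.9
tool_pos: [507.8, 88.2, 31.5]
tcp_rot: [3.139, -0.003, 0.434]
contact_force: [0.2, -1.4, -0.4]
grip_width: 41.3
t 11.9 full scales [ 0.01 -0.01 -0.06] turn [ 0.01  0.04 -0.01] grip 41.3 F [ 0.2 -1.4 -0.4]
```

```bash
for i in 1; do :; done; 
python3 -m jog '{"xyz":[[0,0,-0.05],[0,0,0],[0,0,0]],"angular":[[0,0,0],[0,0,0],[0,0,0]]}'; python3 -m jog '{"xyz":[[0,0,-0.04],[0,0,0],[0,0,0]],"angular":[[0,0,0],[0,0,0],[0,0,0]]}'
```

```text
time: 12.2
tool_pos: [508.0, 88.2, 30.6]
tcp_rot: [3.138, -0.004, 0.434]
contact_force: [-0.2, 0.4, -0.8]
grip_width: 41.7
time: 12.5
tool_pos: [508.2, 88.3, 30.6]
tcp_rot: [3.138, -0.005, 0.434]
contact_force: [-0.6, -0.2, -1.6]
grip_width: 41.4
```

```bash

python3 -m jog '{"xyz":[[0,0,-0.06],[0,0,0]],"angular":[[0,0,0],[0,0,0]]}'; python3 -m jog '{"xyz":[[0,0,-0.06],[0,0,0]],"angular":[[0,0,0],[0,0,0]]}'; python3 -c "
from h import *
P=camera_params('wrist')
cv2.imwrite('pics/w3.png',capture('wrist')[:,:,::-1])"
```

```text
time: 12.7
tool_pos: [508.5, 88.5, 30.6]
tcp_rot: [3.138, -0.005, 0.434]
contact_force: [-0.3, -0.0, -0.1]
grip_width: 41.3
time: 12.9
tool_pos: [508.7, 88.6, 30.5]
tcp_rot: [3.138, -0.006, 0.434]
contact_force: [-0.5, -0.2, -1.6]
grip_width: 41.5
```

View pics/w3.png

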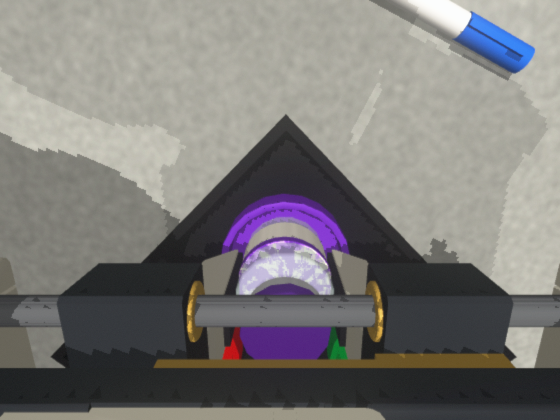

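```bash

python3 -m jog '{"xyz":[[-0.03,0,-0.12]],"angular":[[0,0.05,0]]}'; python3 -m jog '{"xyz":[[0,0,-0.12]],"angular":[[0,0,0]]}'; python3 -m jog '{"xyz":[[0,0,0]],"angular":[[0,0,0]]}'
```

```text
time: 13.05
tool_pos: [508.8, 88.7, 30.1]
tcp_rot: [3.139, -0.003, 0.434]
contact_force: [-9.8, 0.1, 43.8]
grip_width: 41.0
time: 13.15
tool_pos: [508.8, 88.7, 30.1]
tcp_rot: [3.139, -0.004, 0.435]
contact_force: [-11.1, -0.9, 33.0]
grip_width: 41.2
time: 13.25
tool_pos: [509.0, 88.7, 30.9]
tcp_rot: [3.138, -0.005, 0.435]
contact_force: [-0.2, 0.4, -0.3]
grip_width: 41.3
```

It is on the floor at TCP z of about 30.3, and that last step was firmer than needed. One much smaller touch, then release.

```bash

python3 -m jog '{"xyz":[[0,0,-0.03]],"angular":[[0,0,0]]}'; python3 -m jog '{"xyz":[[0,0,-0.03]],"angular":[[0,0,0]]}';
```

```text
time: 13.35
tool_pos: [509.2, 88.7, 30.4]
tcp_rot: [3.138, -0.005, 0.435]
contact_force: [0.2, -0.0, -1.5]
grip_width: 41.7
time: 13.45
tool_pos: [509.2, 88.8, 30.2]
tcp_rot: [3.138, -0.005, 0.435]
contact_force: [-5.0, 0.5, 15.7]
grip_width: 41.4
```

Contact confirmed. Opening.

```bash

python3 -m jog '{"xyz":[[0,0,0],[0,0,0],[0,0,0],[0,0,0],[0,0,0]],"angular":[[0,0,0],[0,0,0],[0,0,0],[0,0,0],[0,0,0]]}' -0.4; python3 -m jog '{"xyz":[[0,0,0.3],[0,0,0.8],[0,0,1],[0,0,1],[0,0,1],[0,0,1],[0,0,1],[0,0,0]],"angular":[[0,0,0],[0,0,0],[0,0,0],[0,0,0],[0,0,0],[0,0,0],[0,0,0],[0,0,0]]}';  python3 -c "
from h import *
to(619.8,-333.2,150)
cv2.imwrite('pics/w4.png',capture('wrist')[:,:,::-1])"
```

```text
time: 13.95
tool_pos: [508.8, 88.7, 28.5]
tcp_rot: [3.139, -0.003, 0.434]
contact_force: [-1.2, -0.0, -0.3]
grip_width: 64.1
time: 14.75
tool_pos: [507.7, 88.6, 156.9]
tcp_rot: [3.139, -0.002, 0.434]
contact_force: [1.1, -0.4, 0.3]
grip_width: 64.2
t 14.75 full scales [  5.6  -21.09  -0.34] turn [ 0.01  0.03 -0.01] grip 64.2 F [ 1.1 -0.4  0.3]
```

View pics/w4.png

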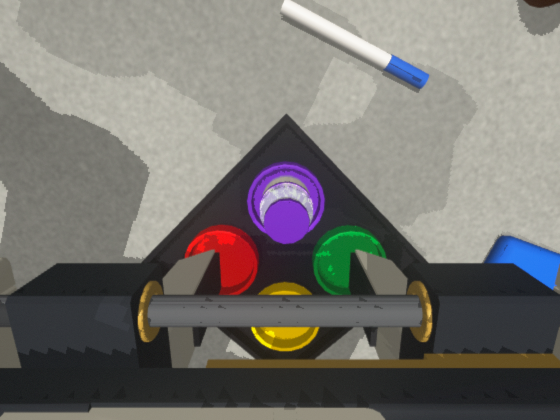

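The purple vial stands in the purple pocket (wrist view (287,200)). Before moving to red, I'll check how far the white bottle is from the gripper body there.

```bash

python3 -m jog '{"xyz":[[0.26,-1,0],[0.26,-1,0],[0.26,-1,0],[0.26,-1,0],[0.26,-1,0],[0.26,-1,0],[0.26,-1,0],[0.26,-1,0],[0.26,-1,0],[0.26,-1,0]],"angular":[[0,0,0],[0,0,0],[0,0,0],[0,0,0],[0,0,0],[0,0,0],[0,0,0],[0,0,0],[0,0,0],[0,0,0]]}' -1; python3 - <<'E'
from h import *
# bottle: scene (top pic) base nearest edge
for u,v in((403,97),(393,88),(408,90)): print(ray("top",u,v,0).round(0))
for u,v in((209,381),(196,372),(222,374),(208,345)): print('scene',ray("scene",u,v,0).round(0))
im=cv2.imread("pics/top0.png"); cv2.imwrite("pics/bot.png",cv2.resize(im[40:180,370:480],None,fx=4,fy=4))
E
```

```text
time: 15.8
tool_pos: [552.8, -115.3, 142.7]
tcp_rot: [-3.13, 0.016, 0.439]
contact_force: [-0.3, -0.0, -0.2]
grip_width: 92.0
[ 810. -323.    0.]
[ 836. -298.    0.]
[ 830. -337.    0.]
scene [ 863. -336.    0.]
scene [ 832. -356.    0.]
scene [ 862. -305.    0.]
scene [ 787. -311.    0.]
```

View pics/bot.png

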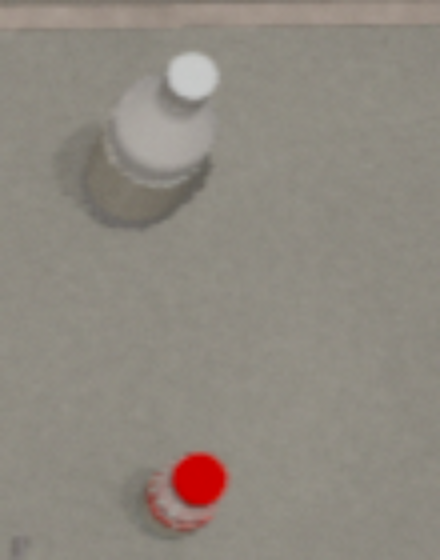

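Bottle near edge is at x of about 810, roughly 90 mm clear. Continuing.

```bash

python3 -m jog '{"xyz":[[0.32,-1,0.2],[0.32,-1,0.1],[0.32,-1,0],[0.32,-1,0],[0.32,-1,0],[0.32,-1,0],[0.32,-1,0],[0.32,-1,0],[0.32,-1,0],[0.3,-1,0]],"angular":[[0,-0.2,0],[0,0,0],[0,0,0],[0,0,0],[0,0,0],[0,0,0],[0,0,0],[0,0,0],[0,0,0],[0,0,0]]}'; python3 -m jog '{"xyz":[[0,0,0],[0,0,0]],"angular":[[0,0,0],[0,0,0]]}'; python3 - <<'E'
from h import *
to(619.8,-333.2,120)
E
```

```text
time: 16.8
tool_pos: [611.4, -320.8, 131.3]
tcp_rot: [-3.118, 0.012, 0.438]
contact_force: [0.8, -0.1, -0.4]
grip_width: 91.8
time: 17.0
tool_pos: [610.1, -322.4, 127.2]
tcp_rot: [-3.114, 0.015, 0.435]
contact_force: [0.2, -0.4, 0.3]
grip_width: 91.5
t 17.0 full scales [ 0.48 -0.54 -0.36] turn [-0.18 -0.24 -0.02] grip 91.5 F [ 0.2 -0.4  0.3]
```

```bash

python3 -m jog '{"xyz":[[0.48,-0.54,-0.2],[0,0,0],[0,0,0]],"angular":[[-0.18,-0.24,0],[0,0,0],[0,0,0]]}'; python3 - <<'E'
from h import *
to(619.8,-333.2,20)
P=camera_params('wrist'); print(proj('wrist',[619.8,-333.2,73],P))
cv2.imwrite('pics/w5.png',capture('wrist')[:,:,::-1])
E
```

```text
time: 17.3
tool_pos: [618.6, -329.9, 121.0]
tcp_rot: [-3.137, 0.002, 0.437]
contact_force: [0.1, -0.1, 0.6]
grip_width: 91.3
t 17.3 full scales [ 0.06 -0.17 -5.05] turn [-0.03 -0.03 -0.03] grip 91.3 F [ 0.1 -0.1  0.6]
[[284.59636763 240.65054168]]
```

View pics/w5.png

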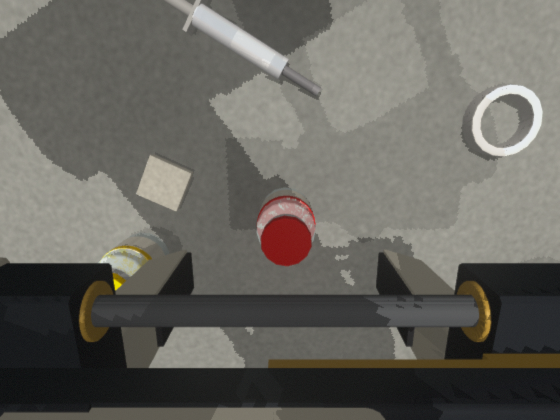

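The red cap is at (286,240), predicted (285,241). Descending.

```bash

python3 -m jog '{"xyz":[[0.06,-0.17,-0.7],[0,0,-0.7],[0,0,-0.7],[0,0,-0.7],[0,0,-0.7],[0,0,-0.5],[0,0,0]],"angular":[[-0.03,-0.03,0],[0,0,0],[0,0,0],[0,0,0],[0,0,0],[0,0,0],[0,0,0]]}'; python3 - <<'E'
from h import *
to(619.8,-333.2,20)
E
```

```text
time: 18.05
tool_pos: [618.2, -330.9, 32.1]
tcp_rot: [-3.137, 0.002, 0.438]
contact_force: [0.3, 0.1, 0.5]
grip_width: 91.7
t 18.05 full scales [ 0.08 -0.12 -0.6 ] turn [-0.03 -0.04 -0.05] grip 91.7 F [0.3 0.1 0.5]
```

```bash

python3 -m jog '{"xyz":[[0.08,-0.12,-0.35],[0,0,-0.2],[0,0,0]],"angular":[[-0.03,-0.04,0],[0,0,0],[0,0,0]]}';python3 - <<'E'
from h import *
to(619.8,-333.2,20)
E
```

```text
time: 18.35
tool_pos: [620.4, -333.9, 20.7]
tcp_rot: [3.14, -0.001, 0.438]
contact_force: [0.0, -0.3, 0.4]
grip_width: 91.6
t 18.35 full scales [-0.03  0.04 -0.04] turn [ 0.01  0.01 -0.05] grip 91.6 F [ 0.  -0.3  0.4]
```

```bash

python3 -m jog '{"xyz":[[-0.03,0.04,0],[0,0,0],[0,0,0],[0,0,0],[0,0,0],[0,0,0],[0,0,0],[0,0,0],[0,0,0],[0,0,0]],"angular":[[0,0,0],[0,0,0],[0,0,0],[0,0,0],[0,0,0],[0,0,0],[0,0,0],[0,0,0],[0,0,0],[0,0,0]]}' 1; python3 -m jog '{"xyz":[[0,0,0.2],[0,0,0.5],[0,0,0.9],[0,0,0.9],[0,0,0.9],[0,0,0.9],[0,0,0.9],[0,0,0.9],[0,0,0],[0,0,0]],"angular":[[0,0,0],[0,0,0],[0,0,0],[0,0,0],[0,0,0],[0,0,0],[0,0,0],[0,0,0],[0,0,0],[0,0,0]]}'; python3 -c "
from h import *
to(478.8,9,145)"
```

```text
time: 19.35
tool_pos: [620.8, -333.7, 23.0]
tcp_rot: [3.137, -0.003, 0.438]
contact_force: [-0.4, -0.2, 0.1]
grip_width: 41.4
time: 20.35
tool_pos: [619.9, -333.1, 154.5]
tcp_rot: [3.136, -0.003, 0.438]
contact_force: [-1.1, -0.1, -1.5]
grip_width: 41.2
t 20.35 full scales [-7.06 17.11 -0.47] turn [ 0.04  0.05 -0.05] grip 41.2 F [-1.1 -0.1 -1.5]
```

Gripped at 41.4 mm. Carrying red to its pocket.

```bash

python3 -m jog '{"xyz":[[-0.2,0.5,0],[-0.3,0.8,0],[-0.41,1,0],[-0.41,1,0],[-0.41,1,0],[-0.41,1,0],[-0.41,1,0],[-0.41,1,0],[-0.41,1,0],[-0.41,1,0]],"angular":[[0,0,0],[0,0,0],[0,0,0],[0,0,0],[0,0,0],[0,0,0],[0,0,0],[0,0,0],[0,0,0],[0,0,0]]}';python3 -m jog '{"xyz":[[-0.41,1,0],[-0.41,1,0],[-0.41,1,0],[-0.41,1,0],[-0.41,1,0],[-0.4,0.8,0],[-0.2,0.4,0],[0,0,0]],"angular":[[0,0,0],[0,0,0],[0,0,0],[0,0,0],[0,0,0],[0,0,0],[0,0,0],[0,0,0]]}'; python3 -c "
from h import *
to(478.8,9,145)"
```

```text
time: 21.35
tool_pos: [535.8, -140.7, 142.5]
tcp_rot: [-3.134, 0.007, 0.434]
contact_force: [0.3, 0.2, -1.2]
grip_width: 41.2
time: 22.15
tool_pos: [474.6, -8.4, 136.3]
tcp_rot: [-3.126, 0.017, 0.436]
contact_force: [-0.7, -0.7, -1.5]
grip_width: 41.5
t 22.15 full scales [0.21 0.87 0.43] turn [-0.07 -0.21 -0.03] grip 41.5 F [-0.7 -0.7 -1.5]
```

```bash

python3 -m jog '{"xyz":[[0.11,0.45,0.1],[0.1,0.42,0],[0,0,0],[0,0,0]],"angular":[[-0.07,-0.21,0],[0,0,0],[0,0,0],[0,0,0]]}'; python3 -c "
from h import *
to(478.8,9,34)"
```

```text
time: 22.55
tool_pos: [480.5, 9.1, 138.5]
tcp_rot: [3.139, -0.003, 0.435]
contact_force: [-0.3, -0.3, -1.6]
grip_width: 41.1
t 22.55 full scales [-0.08 -0.   -5.23] turn [ 0.01  0.04 -0.01] grip 41.1 F [-0.3 -0.3 -1.6]
```

```bash

python3 -m jog '{"xyz":[[0,0,-0.7],[0,0,-0.7],[0,0,-0.7],[0,0,-0.7],[0,0,-0.7],[0,0,-0.5],[0,0,0],[0,0,0]],"angular":[[0,0.04,0],[0,0,0],[0,0,0],[0,0,0],[0,0,0],[0,0,0],[0,0,0],[0,0,0]]}'; python3 -c "
from h import *
to(478.8,9,34)"
```

```text
time: 23.35
tool_pos: [483.1, 6.4, 56.3]
tcp_rot: [3.138, -0.002, 0.432]
contact_force: [0.1, -0.3, -0.5]
grip_width: 41.4
t 23.35 full scales [-0.22  0.13 -1.12] turn [0.03 0.03 0.01] grip 41.4 F [ 0.1 -0.3 -0.5]
```

```bash

python3 -m jog '{"xyz":[[-0.22,0.13,-0.1],[0,0,-0.3],[0,0,-0.3],[0,0,-0.2],[0,0,0]],"angular":[[0,0,0],[0,0,0],[0,0,0],[0,0,0],[0,0,0]]}'; python3 -c "
from h import *
to(478.8,9,34)"
```

```text
time: 23.85
tool_pos: [479.4, 9.1, 38.5]
tcp_rot: [3.136, -0.005, 0.432]
contact_force: [-0.5, -0.2, -0.1]
grip_width: 41.5
t 23.85 full scales [-0.03 -0.01 -0.23] turn [0.03 0.06 0.01] grip 41.5 F [-0.5 -0.2 -0.1]
```

```bash

python3 -m jog '{"xyz":[[-0.03,0,-0.1],[0,0,-0.1],[0,0,-0.03]],"angular":[[0.03,0.06,0],[0,0,0],[0,0,0]]}'; python3 -m jog '{"xyz":[[0,0,-0.04]],"angular":[[0,0,0]]}';  python3 -m jog '{"xyz":[[0,0,-0.03]],"angular":[[0,0,0]]}'
```

```text
time: 24.15
tool_pos: [479.0, 9.1, 33.6]
tcp_rot: [-3.141, -0.0, 0.432]
contact_force: [0.3, -0.6, -0.3]
grip_width: 41.6
time: 24.25
tool_pos: [479.1, 9.1, 32.8]
tcp_rot: [-3.142, -0.0, 0.432]
contact_force: [1.0, 0.7, -0.6]
grip_width: 41.1
time: 24.35
tool_pos: [479.1, 9.0, 32.2]
tcp_rot: [-3.142, -0.0, 0.432]
contact_force: [0.8, -0.3, -0.5]
grip_width: 41.1
```

```bash

python3 -m jog '{"xyz":[[0,0,-0.03]],"angular":[[0,0,0]]}'; python3 -m jog '{"xyz":[[0,0,-0.02]],"angular":[[0,0,0]]}'
```

```text
time: 24.45
tool_pos: [479.1, 9.1, 31.9]
tcp_rot: [-3.141, -0.0, 0.432]
contact_force: [-3.5, 0.8, 9.9]
grip_width: 41.4
time: 24.55
tool_pos: [479.1, 9.1, 31.9]
tcp_rot: [3.142, -0.0, 0.432]
contact_force: [-2.1, 0.3, 4.8]
grip_width: 41.4
```

Contact at z = 31.9 with a light 5–10 N. Releasing and lifting.

```bash

python3 -m jog '{"xyz":[[0,0,0],[0,0,0],[0,0,0],[0,0,0],[0,0,0]],"angular":[[0,0,0],[0,0,0],[0,0,0],[0,0,0],[0,0,0]]}' -0.4; python3 -m jog '{"xyz":[[0,0,0.3],[0,0,0.8],[0,0,1],[0,0,1],[0,0,1],[0,0,1],[0,0,1],[0,0,0]],"angular":[[0,0,0],[0,0,0],[0,0,0],[0,0,0],[0,0,0],[0,0,0],[0,0,0],[0,0,0]]}';  python3 -c "
from h import *
to(529.6,431.1,150)
cv2.imwrite('pics/w6.png',capture('wrist')[:,:,::-1])"
```

```text
time: 25.05
tool_pos: [479.6, 9.1, 32.3]
tcp_rot: [3.141, -0.002, 0.432]
contact_force: [0.8, 0.3, 0.7]
grip_width: 64.2
time: 25.85
tool_pos: [478.5, 9.2, 160.9]
tcp_rot: [3.141, -0.001, 0.432]
contact_force: [0.6, 0.0, 0.5]
grip_width: 64.2
t 25.85 full scales [ 2.56 21.09 -0.55] turn [-0.    0.01  0.01] grip 64.2 F [0.6 0.  0.5]
```

View pics/w6.png

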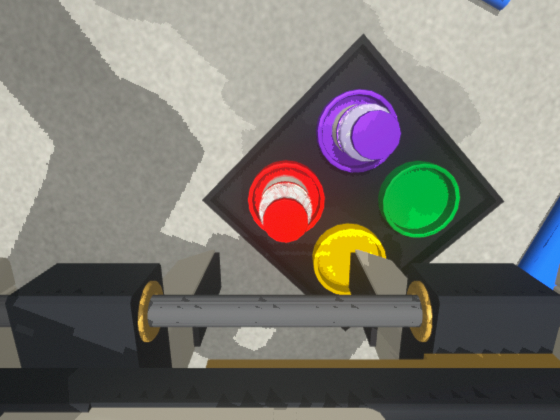

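Red and purple both stand in their pockets ((286,200) and (362,132)). Next is green.

```bash

python3 -m jog '{"xyz":[[0.15,1,0],[0.15,1,0],[0.15,1,0],[0.15,1,0],[0.15,1,0],[0.15,1,0],[0.15,1,0],[0.15,1,0],[0.15,1,0],[0.15,1,0]],"angular":[[0,0,0],[0,0,0],[0,0,0],[0,0,0],[0,0,0],[0,0,0],[0,0,0],[0,0,0],[0,0,0],[0,0,0]]}' -1; python3 -m jog '{"xyz":[[0.15,1,0],[0.15,1,0],[0.15,1,0],[0.15,1,0],[0.15,1,0],[0.15,1,0],[0.15,1,0],[0.15,1,0],[0.15,1,0],[0.15,0.8,0]],"angular":[[0,0,0],[0,0,0],[0,0,0],[0,0,0],[0,0,0],[0,0,0],[0,0,0],[0,0,0],[0,0,0],[0,0,0]]}'; python3 - <<'E'
from h import *
to(529.6,431.1,120)
E
```

```text
time: 26.9
tool_pos: [501.4, 213.8, 147.1]
tcp_rot: [-3.135, 0.021, 0.427]
contact_force: [0.4, 0.5, 0.1]
grip_width: 91.5
time: 27.9
tool_pos: [524.9, 415.4, 129.4]
tcp_rot: [-3.136, 0.047, 0.428]
contact_force: [-0.5, 0.3, 0.8]
grip_width: 92.0
t 27.9 full scales [ 0.24  0.78 -0.47] turn [ 0.14 -0.43  0.05] grip 92.0 F [-0.5  0.3  0.8]
```

```bash

python3 -m jog '{"xyz":[[0.24,0.6,0],[0,0.1,0],[0,0,0]],"angular":[[0.14,-0.43,0.05],[0,0,0],[0,0,0]]}'; python3 - <<'E'
from h import *
to(529.6,431.1,20)
P=camera_params('wrist'); print(proj('wrist',[529.6,431.1,73],P))
cv2.imwrite('pics/w7.png',capture('wrist')[:,:,::-1])
E
```

```text
time: 28.2
tool_pos: [527.7, 430.6, 123.5]
tcp_rot: [3.141, 0.007, 0.435]
contact_force: [0.1, 0.3, -1.0]
grip_width: 91.8
t 28.2 full scales [ 0.09  0.02 -5.18] turn [ 0.03 -0.06 -0.02] grip 91.8 F [ 0.1  0.3 -1. ]
[[288.55161298 234.27971735]]
```

View pics/w7.png

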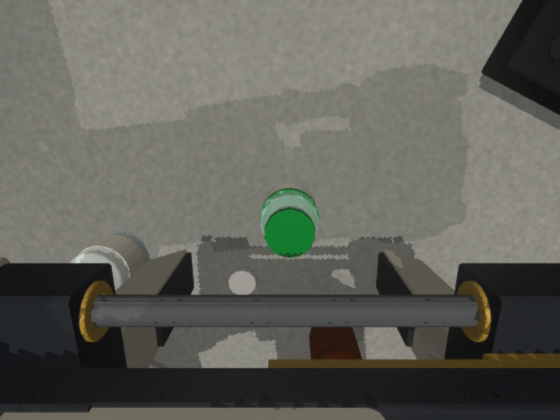

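The green cap is at (290,232), predicted (289,234). The look-alikes are clear of the fingers. Descending.

```bash

python3 -m jog '{"xyz":[[0.1,0,-0.7],[0,0,-0.7],[0,0,-0.7],[0,0,-0.7],[0,0,-0.7],[0,0,-0.5],[0,0,0]],"angular":[[0.03,-0.06,0],[0,0,0],[0,0,0],[0,0,0],[0,0,0],[0,0,0],[0,0,0]]}'; python3 - <<'E'
from h import *
to(529.8,431,20)
E
```

```text
time: 28.95
tool_pos: [529.4, 426.9, 36.5]
tcp_rot: [3.141, 0.006, 0.431]
contact_force: [-0.4, -0.8, 0.2]
grip_width: 91.7
t 28.95 full scales [ 0.02  0.21 -0.83] turn [ 0.03 -0.05  0.02] grip 91.7 F [-0.4 -0.8  0.2]
```

```bash

python3 -m jog '{"xyz":[[0.02,0.2,-0.4],[0,0,-0.35],[0,0,0]],"angular":[[0.03,-0.05,0],[0,0,0],[0,0,0]]}';python3 - <<'E'
from h import *
to(529.8,431,20)
E
```

```text
time: 29.25
tool_pos: [530.2, 431.7, 20.9]
tcp_rot: [-3.141, -0.002, 0.432]
contact_force: [-0.7, -1.1, 0.3]
grip_width: 91.8
t 29.25 full scales [-0.02 -0.04 -0.04] turn [-0.01  0.02  0.01] grip 91.8 F [-0.7 -1.1  0.3]
```

```bash

python3 -m jog '{"xyz":[[0,-0.04,0],[0,0,0],[0,0,0],[0,0,0],[0,0,0],[0,0,0],[0,0,0],[0,0,0],[0,0,0],[0,0,0]],"angular":[[0,0,0],[0,0,0],[0,0,0],[0,0,0],[0,0,0],[0,0,0],[0,0,0],[0,0,0],[0,0,0],[0,0,0]]}' 1; python3 -m jog '{"xyz":[[0,0,0.2],[0,0,0.5],[0,0,0.9],[0,0,0.9],[0,0,0.9],[0,0,0.9],[0,0,0.9],[0,0,0.9],[0,0,0],[0,0,0]],"angular":[[0,0,0],[0,0,0],[0,0,0],[0,0,0],[0,0,0],[0,0,0],[0,0,0],[0,0,0],[0,0,0],[0,0,0]]}'; python3 -c "
from h import *
to(586.7,58.7,145)"
```

```text
time: 30.25
tool_pos: [531.1, 431.5, 22.9]
tcp_rot: [-3.141, -0.005, 0.432]
contact_force: [-0.5, -0.2, -0.4]
grip_width: 41.1
time: 31.25
tool_pos: [530.0, 430.8, 153.9]
tcp_rot: [-3.141, -0.006, 0.432]
contact_force: [-0.6, -0.3, -1.8]
grip_width: 40.9
t 31.25 full scales [  2.84 -18.6   -0.44] turn [-0.03  0.05  0.01] grip 40.9 F [-0.6 -0.3 -1.8]
```

```bash

python3 -m jog '{"xyz":[[0.1,-0.5,0],[0.1,-0.8,0],[0.15,-1,0],[0.15,-1,0.05],[0.15,-1,0.05],[0.15,-1,0.05],[0.15,-1,0.05],[0.15,-1,0.05],[0.15,-1,0.05],[0.15,-1,0.05]],"angular":[[0,0.05,0],[0,0,0],[0,0,0],[0,0,0],[0,0,0],[0,0,0],[0,0,0],[0,0,0],[0,0,0],[0,0,0]]}';python3 -m jog '{"xyz":[[0.15,-1,0.05],[0.15,-1,0.05],[0.15,-1,0.05],[0.15,-1,0.05],[0.15,-1,0.05],[0.15,-1,0.05],[0.15,-0.8,0],[0.1,-0.5,0],[0,0,0]],"angular":[[0,0,0],[0,0,0],[0,0,0],[0,0,0],[0,0,0],[0,0,0],[0,0,0],[0,0,0],[0,0,0]]}'; python3 -c "
from h import *
to(586.7,58.7,140)"
```

```text
time: 32.25
tool_pos: [552.7, 231.3, 148.4]
tcp_rot: [-3.138, 0.022, 0.434]
contact_force: [1.0, 0.5, -1.4]
grip_width: 41.3
time: 33.15
tool_pos: [570.0, 69.5, 144.7]
tcp_rot: [-3.133, 0.042, 0.428]
contact_force: [-0.3, 0.2, -1.7]
grip_width: 41.4
t 33.15 full scales [ 0.83 -0.54 -0.24] turn [ 0.09 -0.4   0.05] grip 41.4 F [-0.3  0.2 -1.7]
```

```bash

python3 -m jog '{"xyz":[[0.45,-0.3,0],[0.38,-0.24,0],[0,0,0],[0,0,0]],"angular":[[0.09,-0.4,0.05],[0,0,0],[0,0,0],[0,0,0]]}'; python3 -c "
from h import *
to(586.7,58.7,40)"
```

```text
time: 33.55
tool_pos: [585.9, 59.7, 143.2]
tcp_rot: [-3.139, 0.004, 0.433]
contact_force: [0.3, 0.3, -1.6]
grip_width: 41.6
t 33.55 full scales [ 0.04 -0.05 -5.16] turn [-0.01 -0.04  0.  ] grip 41.6 F [ 0.3  0.3 -1.6]
```

```bash

python3 -m jog '{"xyz":[[0.04,-0.05,-0.7],[0,0,-0.7],[0,0,-0.7],[0,0,-0.7],[0,0,-0.7],[0,0,-0.5],[0,0,0],[0,0,0]],"angular":[[0,-0.04,0],[0,0,0],[0,0,0],[0,0,0],[0,0,0],[0,0,0],[0,0,0],[0,0,0]]}'; python3 -c "
from h import *
to(586.7,58.7,40)"
```

```text
time: 34.35
tool_pos: [585.9, 63.5, 60.7]
tcp_rot: [-3.139, 0.002, 0.437]
contact_force: [0.2, -0.2, -0.1]
grip_width: 41.4
t 34.35 full scales [ 0.04 -0.24 -1.04] turn [-0.01 -0.03 -0.04] grip 41.4 F [ 0.2 -0.2 -0.1]
```

```bash

python3 -m jog '{"xyz":[[0.04,-0.24,-0.1],[0,0,-0.4],[0,0,-0.3],[0,0,-0.2],[0,0,0]],"angular":[[0,-0.03,0],[0,0,0],[0,0,0],[0,0,0],[0,0,0]]}'; python3 -c "
from h import *
to(586.7,58.7,34)"
```

```text
time: 34.85
tool_pos: [587.9, 58.2, 41.0]
tcp_rot: [3.141, -0.004, 0.437]
contact_force: [0.3, -0.4, -1.1]
grip_width: 41.5
t 34.85 full scales [-0.06  0.02 -0.35] turn [-0.01  0.03 -0.04] grip 41.5 F [ 0.3 -0.4 -1.1]
```

```bash

python3 -m jog '{"xyz":[[-0.06,0.02,-0.13],[0,0,-0.13],[0,0,-0.07]],"angular":[[0,0.03,0],[0,0,0],[0,0,0]]}'; python3 -m jog '{"xyz":[[0,0,-0.03]],"angular":[[0,0,0]]}';  python3 -m jog '{"xyz":[[0,0,-0.03]],"angular":[[0,0,0]]}'
```

```text
time: 35.15
tool_pos: [586.8, 58.7, 34.1]
tcp_rot: [-3.141, -0.001, 0.437]
contact_force: [0.1, 0.5, -0.7]
grip_width: 41.2
time: 35.25
tool_pos: [586.7, 58.8, 33.3]
tcp_rot: [-3.141, -0.001, 0.437]
contact_force: [-1.1, -0.4, -0.4]
grip_width: 41.5
time: 35.35
tool_pos: [586.8, 58.8, 32.7]
tcp_rot: [-3.141, -0.001, 0.437]
contact_force: [-0.5, 0.1, -0.4]
grip_width: 41.3
```

```bash

python3 -m jog '{"xyz":[[0,0,-0.03]],"angular":[[0,0,0]]}'; python3 -m jog '{"xyz":[[0,0,-0.02]],"angular":[[0,0,0]]}'
```

```text
time: 35.45
tool_pos: [586.8, 58.8, 32.1]
tcp_rot: [-3.141, -0.001, 0.437]
contact_force: [1.0, -0.1, -1.3]
grip_width: 41.2
time: 35.55
tool_pos: [586.9, 58.8, 31.9]
tcp_rot: [-3.141, -0.001, 0.437]
contact_force: [-2.1, -0.7, 2.3]
grip_width: 41.1
```

```bash

python3 -m jog '{"xyz":[[0,0,-0.02]],"angular":[[0,0,0]]}'
```

```text
time: 35.65
tool_pos: [586.9, 58.7, 31.9]
tcp_rot: [-3.141, -0.001, 0.437]
contact_force: [-1.7, -0.2, 3.5]
grip_width: 41.0
```

On the floor at z = 31.9 with about 3 N. Releasing.

```bash

python3 -m jog '{"xyz":[[0,0,0],[0,0,0],[0,0,0],[0,0,0],[0,0,0]],"angular":[[0,0,0],[0,0,0],[0,0,0],[0,0,0],[0,0,0]]}' -0.4; python3 -m jog '{"xyz":[[0,0,0.3],[0,0,0.8],[0,0,1],[0,0,1],[0,0,1],[0,0,1],[0,0,1],[0,0,0]],"angular":[[0,0,0],[0,0,0],[0,0,0],[0,0,0],[0,0,0],[0,0,0],[0,0,0],[0,0,0]]}';  python3 -c "
from h import *
to(526.4,-419.5,150)
cv2.imwrite('pics/w8.png',capture('wrist')[:,:,::-1])"
```

```text
time: 36.15
tool_pos: [587.6, 58.7, 32.3]
tcp_rot: [3.142, -0.003, 0.437]
contact_force: [-0.2, -0.2, 0.7]
grip_width: 64.0
time: 36.95
tool_pos: [586.8, 58.8, 161.0]
tcp_rot: [3.142, -0.003, 0.437]
contact_force: [0.7, -0.4, 0.4]
grip_width: 64.5
t 36.95 full scales [ -3.02 -23.91  -0.55] turn [-0.01  0.03 -0.04] grip 64.5 F [ 0.7 -0.4  0.4]
```

View pics/w8.png

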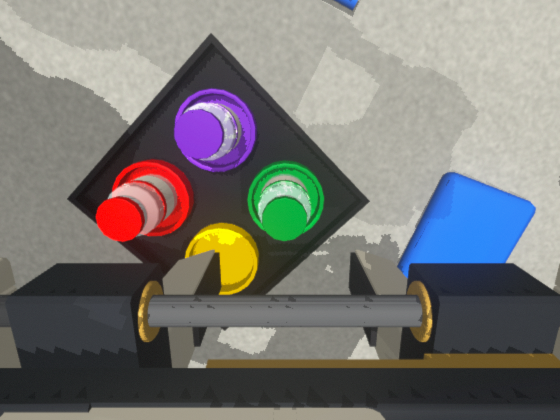

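Three vials stand in their pockets: purple (215,130), red (150,198) and green (286,200). The cap offsets grow with distance from the image centre, as perspective would give for upright vials. Next is yellow.

```bash

python3 -m jog '{"xyz":[[-0.12,-1,0],[-0.12,-1,0],[-0.12,-1,0],[-0.12,-1,0],[-0.12,-1,0],[-0.12,-1,0],[-0.12,-1,0],[-0.12,-1,0],[-0.12,-1,0],[-0.12,-1,0]],"angular":[[0,0,0],[0,0,0],[0,0,0],[0,0,0],[0,0,0],[0,0,0],[0,0,0],[0,0,0],[0,0,0],[0,0,0]]}' -1; python3 -m jog '{"xyz":[[-0.12,-1,0],[-0.12,-1,0],[-0.12,-1,0],[-0.12,-1,0],[-0.12,-1,0],[-0.12,-1,0],[-0.12,-1,0],[-0.12,-1,0],[-0.12,-1,0],[-0.12,-1,0]],"angular":[[0,0,0],[0,0,0],[0,0,0],[0,0,0],[0,0,0],[0,0,0],[0,0,0],[0,0,0],[0,0,0],[0,0,0]]}'; python3 - <<'E'
from h import *
to(526.4,-419.5,120)
E
```

```text
time: 38.0
tool_pos: [553.9, -144.2, 146.2]
tcp_rot: [-3.127, 0.015, 0.442]
contact_force: [0.5, -0.1, 0.2]
grip_width: 91.5
time: 39.0
tool_pos: [522.2, -350.1, 132.4]
tcp_rot: [-3.108, 0.027, 0.443]
contact_force: [0.5, -0.4, 1.0]
grip_width: 91.7
t 39.0 full scales [ 0.21 -3.47 -0.62] turn [-0.18 -0.37 -0.09] grip 91.7 F [ 0.5 -0.4  1. ]
```

```bash

python3 -m jog '{"xyz":[[0.1,-1,0],[0.05,-1,0],[0,-0.9,0],[0.05,-0.35,0],[0,0,0],[0,0,0]],"angular":[[-0.18,-0.37,-0.09],[0,0,0],[0,0,0],[0,0,0],[0,0,0],[0,0,0]]}'; python3 - <<'E'
from h import *
to(526.4,-419.5,20)
P=camera_params('wrist'); print(proj('wrist',[526.4,-419.5,73],P))
cv2.imwrite('pics/w9.png',capture('wrist')[:,:,::-1])
E
```

```text
time: 39.6
tool_pos: [524.1, -423.4, 130.0]
tcp_rot: [-3.141, -0.0, 0.429]
contact_force: [1.0, -0.1, -0.3]
grip_width: 91.7
t 39.6 full scales [ 0.12  0.19 -5.5 ] turn [-0.01 -0.    0.04] grip 91.7 F [ 1.  -0.1 -0.3]
[[290.57501112 226.7986389 ]]
```

View pics/w9.png

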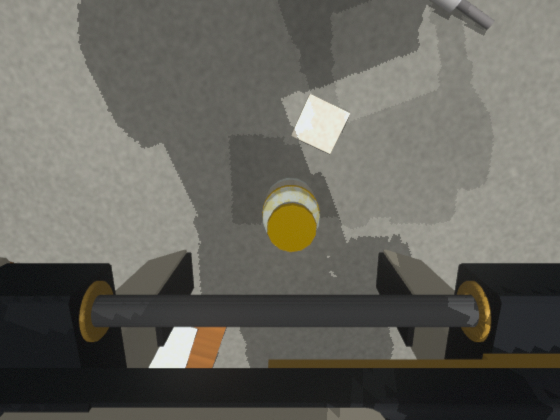

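The yellow cap is at (291,227), predicted (291,227). Descending.

```bash

python3 -m jog '{"xyz":[[0.12,0.19,-0.7],[0,0,-0.7],[0,0,-0.7],[0,0,-0.7],[0,0,-0.7],[0,0,-0.7],[0,0,-0.3],[0,0,0]],"angular":[[0,0,0],[0,0,0],[0,0,0],[0,0,0],[0,0,0],[0,0,0],[0,0,0],[0,0,0]]}'; python3 - <<'E'
from h import *
to(526.4,-419.5,20)
E
```

```text
time: 40.45
tool_pos: [526.6, -412.6, 29.7]
tcp_rot: [-3.135, 0.002, 0.435]
contact_force: [-0.4, 0.4, -0.0]
grip_width: 92.0
t 40.45 full scales [-0.01 -0.35 -0.49] turn [-0.05 -0.04 -0.02] grip 92.0 F [-0.4  0.4 -0. ]
```

```bash

python3 -m jog '{"xyz":[[0,-0.33,-0.25],[0,0,-0.2],[0,0,0]],"angular":[[-0.05,-0.04,0],[0,0,0],[0,0,0]]}';python3 - <<'E'
from h import *
to(526.4,-419.5,20)
E
```

```text
time: 40.75
tool_pos: [527.2, -420.5, 21.0]
tcp_rot: [3.139, -0.001, 0.435]
contact_force: [0.6, 0.2, 0.3]
grip_width: 91.7
t 40.75 full scales [-0.04  0.05 -0.05] turn [ 0.02  0.02 -0.01] grip 91.7 F [0.6 0.2 0.3]
```

```bash

python3 -m jog '{"xyz":[[-0.03,0.05,0],[0,0,0],[0,0,0],[0,0,0],[0,0,0],[0,0,0],[0,0,0],[0,0,0],[0,0,0],[0,0,0]],"angular":[[0,0,0],[0,0,0],[0,0,0],[0,0,0],[0,0,0],[0,0,0],[0,0,0],[0,0,0],[0,0,0],[0,0,0]]}' 1; python3 -m jog '{"xyz":[[0,0,0.2],[0,0,0.5],[0,0,0.9],[0,0,0.9],[0,0,0.9],[0,0,0.9],[0,0,0.9],[0,0,0.9],[0,0,0],[0,0,0]],"angular":[[0,0,0],[0,0,0],[0,0,0],[0,0,0],[0,0,0],[0,0,0],[0,0,0],[0,0,0],[0,0,0],[0,0,0]]}'; python3 -c "
from h import *
to(557.7,-20.1,140)"
```

```text
time: 41.75
tool_pos: [527.2, -420.2, 22.9]
tcp_rot: [3.136, -0.002, 0.435]
contact_force: [0.1, -0.3, 0.2]
grip_width: 41.3
time: 42.75
tool_pos: [526.4, -419.3, 154.2]
tcp_rot: [3.136, -0.002, 0.434]
contact_force: [-0.7, 0.2, -0.9]
grip_width: 41.1
t 42.75 full scales [ 1.56 19.96 -0.71] turn [ 0.04  0.04 -0.01] grip 41.1 F [-0.7  0.2 -0.9]
```

```bash

python3 -m jog '{"xyz":[[0.05,0.5,0],[0.08,0.8,0],[0.08,1,0],[0.08,1,0.05],[0.08,1,0.05],[0.08,1,0.05],[0.08,1,0.05],[0.08,1,0.05],[0.08,1,0.05],[0.08,1,0.05]],"angular":[[0.04,0.04,0],[0,0,0],[0,0,0],[0,0,0],[0,0,0],[0,0,0],[0,0,0],[0,0,0],[0,0,0],[0,0,0]]}';python3 -m jog '{"xyz":[[0.08,1,0.05],[0.08,1,0.05],[0.08,1,0.05],[0.08,1,0.05],[0.08,1,0.05],[0.08,1,0.05],[0.08,1,0.05],[0.08,0.8,0],[0.08,0.5,0],[0,0,0]],"angular":[[0,0,0],[0,0,0],[0,0,0],[0,0,0],[0,0,0],[0,0,0],[0,0,0],[0,0,0],[0,0,0],[0,0,0]]}'; python3 -c "
from h import *
to(557.7,-20.1,140)"
```

```text
time: 43.75
tool_pos: [537.0, -219.1, 150.3]
tcp_rot: [-3.122, 0.009, 0.431]
contact_force: [-0.1, 0.6, -0.3]
grip_width: 41.3
time: 44.75
tool_pos: [546.1, -34.8, 151.7]
tcp_rot: [-3.111, 0.018, 0.437]
contact_force: [1.1, 0.0, -0.3]
grip_width: 41.1
t 44.75 full scales [ 0.58  0.73 -0.58] turn [-0.19 -0.28 -0.04] grip 41.1 F [ 1.1  0.  -0.3]
```

```bash

python3 -m jog '{"xyz":[[0.3,0.4,0],[0.28,0.33,0],[0,0,0],[0,0,0]],"angular":[[-0.19,-0.28,-0.04],[0,0,0],[0,0,0],[0,0,0]]}'; python3 -c "
from h import *
to(557.7,-20.1,40)"
```

```text
time: 45.15
tool_pos: [557.5, -20.9, 150.8]
tcp_rot: [-3.141, 0.002, 0.432]
contact_force: [-0.3, 0.8, -1.2]
grip_width: 41.5
t 45.15 full scales [ 0.01  0.04 -5.54] turn [ 0.01 -0.02  0.01] grip 41.5 F [-0.3  0.8 -1.2]
```

```bash

python3 -m jog '{"xyz":[[0,0.04,-0.7],[0,0,-0.7],[0,0,-0.7],[0,0,-0.7],[0,0,-0.7],[0,0,-0.7],[0,0,-0.2],[0,0,0]],"angular":[[0,0,0],[0,0,0],[0,0,0],[0,0,0],[0,0,0],[0,0,0],[0,0,0],[0,0,0]]}'; python3 -c "
from h import *
to(557.7,-20.1,40)"
```

```text
time: 45.95
tool_pos: [557.7, -26.0, 59.9]
tcp_rot: [-3.141, 0.004, 0.427]
contact_force: [-0.2, -0.2, -0.0]
grip_width: 41.2
t 45.95 full scales [-0.    0.29 -1.  ] turn [ 0.01 -0.03  0.06] grip 41.2 F [-0.2 -0.2 -0. ]
```

```bash

python3 -m jog '{"xyz":[[0,0.29,-0.1],[0,0,-0.4],[0,0,-0.3],[0,0,-0.15],[0,0,0]],"angular":[[0,-0.03,0],[0,0,0],[0,0,0],[0,0,0],[0,0,0]]}'; python3 -c "
from h import *
to(557.7,-20.1,34)"
```

```text
time: 46.45
tool_pos: [558.9, -20.1, 41.3]
tcp_rot: [3.139, -0.002, 0.427]
contact_force: [0.1, 0.4, -1.6]
grip_width: 41.3
t 46.45 full scales [-0.06  0.   -0.36] turn [0.01 0.03 0.06] grip 41.3 F [ 0.1  0.4 -1.6]
```

```bash

python3 -m jog '{"xyz":[[-0.06,0,-0.13],[0,0,-0.13],[0,0,-0.08]],"angular":[[0,0.03,0],[0,0,0],[0,0,0]]}'; python3 -m jog '{"xyz":[[0,0,-0.03]],"angular":[[0,0,0]]}';  python3 -m jog '{"xyz":[[0,0,-0.03]],"angular":[[0,0,0]]}'
```

```text
time: 46.75
tool_pos: [557.9, -20.2, 34.4]
tcp_rot: [3.14, 0.0, 0.427]
contact_force: [0.1, 0.3, -0.7]
grip_width: 41.2
time: 46.85
tool_pos: [557.9, -20.2, 33.6]
tcp_rot: [3.14, 0.001, 0.427]
contact_force: [0.9, 0.1, -1.4]
grip_width: 40.9
time: 46.95
tool_pos: [557.9, -20.2, 33.0]
tcp_rot: [3.14, 0.0, 0.427]
contact_force: [-0.6, -0.3, -0.8]
grip_width: 41.2
```

```bash

python3 -m jog '{"xyz":[[0,0,-0.03]],"angular":[[0,0,0]]}'; python3 -m jog '{"xyz":[[0,0,-0.03]],"angular":[[0,0,0]]}'
```

```text
time: 47.05
tool_pos: [557.9, -20.3, 32.4]
tcp_rot: [3.14, 0.0, 0.427]
contact_force: [-0.1, 0.3, -1.4]
grip_width: 41.2
time: 47.15
tool_pos: [558.0, -20.2, 31.9]
tcp_rot: [3.14, 0.0, 0.427]
contact_force: [-2.6, 1.1, 5.5]
grip_width: 41.6
```

```bash

python3 -m jog '{"xyz":[[0,0,-0.02]],"angular":[[0,0,0]]}'
```

```text
time: 47.25
tool_pos: [558.0, -20.2, 31.9]
tcp_rot: [3.14, 0.0, 0.427]
contact_force: [-2.6, 1.1, 5.2]
grip_width: 41.2
```

On the floor with about 5 N. Releasing, lifting and backing off for a final look.

```bash

python3 -m jog '{"xyz":[[0,0,0],[0,0,0],[0,0,0],[0,0,0],[0,0,0]],"angular":[[0,0,0],[0,0,0],[0,0,0],[0,0,0],[0,0,0]]}' -0.4; python3 -m jog '{"xyz":[[0,0,0.3],[0,0,0.8],[0,0,1],[0,0,1],[0,0,1],[0,0,1],[0,0,1],[0,0,1],[0,0,1],[0,0,0]],"angular":[[0,0,0],[0,0,0],[0,0,0],[0,0,0],[0,0,0],[0,0,0],[0,0,0],[0,0,0],[0,0,0],[0,0,0]]}'; python3 -m jog '{"xyz":[[-0.2,-1,0.1],[-0.2,-1,0.1],[-0.2,-1,0.1],[-0.2,-1,0.1],[-0.2,-1,0.1],[-0.2,-1,0.1],[-0.2,-1,0.1],[-0.2,-1,0.1],[-0.2,-1,0.1],[0,0,0]],"angular":[[0,0,0],[0,0,0],[0,0,0],[0,0,0],[0,0,0],[0,0,0],[0,0,0],[0,0,0],[0,0,0],[0,0,0]]}';  python3 -c "
from h import *
for n in ('top','scene'):
    im=capture(n)[:,:,::-1]; cv2.imwrite(f'pics/{n}_end.png',im)
    c=im[145:255,210:325] if n=='top' else im[120:250,240:420]
    cv2.imwrite(f'pics/{n}_endc.png',cv2.resize(c,None,fx=4,fy=4,interpolation=cv2.INTER_CUBIC))
"
```

```text
time: 47.75
tool_pos: [558.5, -20.3, 32.1]
tcp_rot: [3.139, -0.001, 0.427]
contact_force: [0.6, -0.0, 0.0]
grip_width: 63.8
time: 48.75
tool_pos: [557.2, -20.1, 203.5]
tcp_rot: [3.139, -0.001, 0.427]
contact_force: [-0.2, -0.9, 0.1]
grip_width: 64.1
time: 49.75
tool_pos: [515.7, -204.6, 214.6]
tcp_rot: [-3.136, 0.005, 0.429]
contact_force: [1.2, 0.1, 0.4]
grip_width: 64.3
```

View pics/top_end.png

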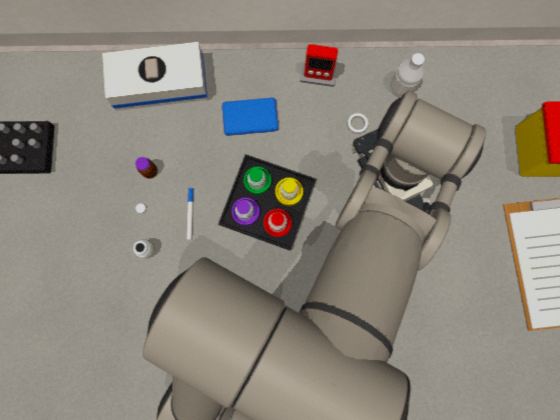

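View pics/top_endc.png

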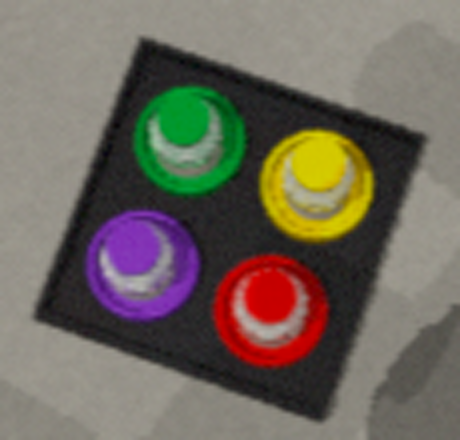

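View pics/scene_endc.png

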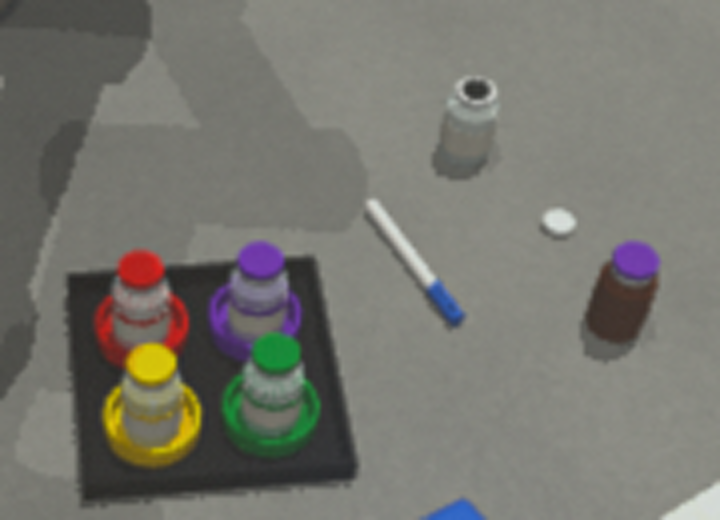

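All four vials stand upright in pockets of their own colour: green (257,178), yellow (289,188), purple (245,209) and red (277,220) in the top view. The amber vial (146,164) and the opened vial (142,247) have not moved, and the arm is clear. Handing in.

```bash
python3 -m jog '{"xyz":[[0,0,0],[0,0,0],[0,0,0]],"angular":[[0,0,0],[0,0,0],[0,0,0]]}'; python3 -c "
from plant import bot
print(bot.close_job())"
```

```text
time: 50.15
tool_pos: [516.1, -199.7, 213.7]
tcp_rot: [-3.133, 0.005, 0.433]
contact_force: [0.5, 0.2, 0.1]
grip_width: 64.2
the job is handed in; nothing more can be done
None
```

All four sealed vials (purple, red, green, yellow, in that order) are standing upright in the tray pockets of their own colours. I handed the job in at about 50 s of the 112 s allowed.

- **Final checks:** the last top and scene pictures show each vial upright in its own pocket. The amber and opened vials are where they started, and the arm was clear with no contact force.
- **Gentle placing:** red, green and yellow touched their pocket floors with about 2–10 N before I let go. Purple went down less gently: one downward step was too large and briefly pressed it onto its pocket floor with about 44 N at the wrist. The 120 N wrist limit was not reached. I eased off and touched it down again at about 16 N before releasing it.

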